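# Hang up the dust cover and present the notched slide label up

### The arm

A 7-joint arm with a two-finger parallel gripper is mounted at the origin on a cart in front of the work surface, level with it; the furniture and walls round the work are solid. World frame = base frame: x ahead of the robot, y to its left, z up, the work surface at z = 0. Lengths are in m, angles in rad, forces in N, time in s.
With the tool pointing down it reaches from about 0.4 to 0.85 m from the base axis. Payload 10.4 kg.
Tool frame: the origin (TCP) lies midway between the tips of the shut fingers; the grasp point (between the pads) lies 19 mm behind it (manip.tcp_to_grasp is the distance from the TCP to the grasp point, in m); z points along the fingers, y is the line along which they close (so a half turn about z gives the same grasp; the last joint's range is limited). The gripper opens to 85 mm and grips with 20 to 120 N. Pads are 22 mm wide; open, the fingers measure 114 mm over their backs; the gripper's body (76 mm by 85 mm) begins 54 mm behind the grasp point. The pads swing forward as they close: fully open they stand 13 mm farther back than shut.
Start: joints at [-1.342, 0.332, -0.065, 1.46, 0.022, 1.35, -0.088], TCP at [0.156, 0.605, 0.231] pointing down, gripper open.
Joint ranges: [-2.6, 2.6], [-0.5, 2.12], [-1.47, 1.34], [0.16, 2.42], [-1.27, 4.41], [0.06, 2.06], [-2.6, 2.6]. Speed limits (rad/s): [2.22, 2.22, 2.79, 2.79, 3.14, 3.14, 3.14].

### API

Orientations are given as a unit quaternion [x, y, z, w].
In Python, from workcell import manip gives the robot as it stands.
- The arm moves only by the shell command python3 -m jog 'ROWS' [FORCE]. ROWS is a JSON object of lists of equal length, an entry for each row: "offset": the shift along the world's x, y, z in m, a list of three; "yaw": the turn about the world's z in degrees; "jaw": the closure, from 0 (fully open) to 1 (shut). A call has 1 to 20 rows; each row shifts and turns the commanded pose from where the row before left it; what a row does not reach is not made up. A row lasts 1/12 s, in which the tool goes at most 41.7 mm and 7.16 degrees, less where a joint would pass 70% of its speed; a pose out of reach is approached as far as the arm can. A call is refused whole if a number of a shift passes 0.0417 or a number of a turn 7.16, either way. A call with a gripper value outside its range is refused whole. The fingers move at their own pace and stop on an object; FORCE is the grip in N (left out, the last holds). Time passes only in rows, so rows that do not move let the fingers close. It gives the time, the measured TCP pose, the force, the opening and the grip force at its end, in the units of the state.
- manip.get_obs(): the state, without advancing time (a new reading comes with each control period).
- manip.camera(name): name is "side" or "top"; returns a dict with "frame" (384x512x3 uint8, red, green, blue), "camera_matrix" (3x3 intrinsics, pixels), "distortion" ([k1, k2, p1, p2, k3] as OpenCV has them; the pictures are not rectified), "eye" and "attitude" of the camera in the world. Camera axes: x right, y up, looking along -z (the intrinsics and any distortion apply to the point x, -y, -z); pixel columns grow to the right and rows downward; lengths in m; the calibration is good to about 2 mm. A picture is of the moment at which its call begins. There is no depth.
- manip.hand_in(): hands the job in; it is judged then, once.
Trained networks look in a picture, given as the dict that the camera call returned (one of the last four; its "shot" number tells which), for a name from the list of things; names that differ only in an ending like _2 or _b are one class to them, and where a whole thing is asked for, a point or a joint stands for the part that bears it (a point fixed in the world has none). Each returns a list of dicts, best first, with "score" (0 to 1); they miss things now and then, are a little off and sometimes report something else, mostly with a low value. They report only what shows in the picture. A call takes as long as a camera call.
- manip.masks_of(picture, name): "region" (384x512 bool, what is visible of it).
- manip.tip_of(picture, name): "at" ([x, y, z] in m, in world coordinates, good to about 4 mm: a listed point, or the origin of a listed thing).
The state is a dict: "clock": time; "joint_pos": joint angles; "joint_velocities": joint speeds; "tau": joint torques, N m; "position": TCP position; "ee_rot": TCP orientation; "ft_force": force on the tool from outside, world axes, zero at the start; "torque": the same for the moment, N m; "grip_width": opening from 0.0 (shut) to 1.0 (fully open); "grasp_force": force on a finger pad.
Only numpy, scipy, OpenCV 4.12 (cv2) and the standard library are available. Lean on these libraries where they do the work, as an engineer would, in place of code of your own. Each camera call takes 0.05 s, during which the arm holds its last target. There are 200 camera calls.

### The job

Lift the dust cover off the slide rack by its arched handle and hang it by that handle on the hook stand. Then take the slide with the notched corner out of the rack (leave the other slide in its slot and do not disturb the pill vial) and present it: hold it still in the open to the left of the hook stand, some 20 cm above the worktop, its long side level, its frosted end (the notched end) pointing to your right, and tipped over by about 45 degrees from standing so that the label face looks up. Finish while still holding the slide like this; do not put it down.

Things in the scene. Friction and masses are not known exactly. Their poses are not given: they have to be found in the camera images.
- rack: Black two-slot slide rack, 84 x 80 x 22 mm (x, y, z), fixed to the worktop at any heading. Origin: centre of its underside, z up. Two slots run along its x at y = +22 and -22 mm; each is 10 mm wide, 78 mm long, open at the top, floor 8 mm above the worktop, rim at 22 mm. One slide stands in each slot.
- slide: Slide to present: clear plastic, 76 long (x) x 8 thick (y) x 36 mm high (z), 40 g, on its long edge in one of the slots, top 22 mm above the rack's rim. Origin: centre of its lower long edge. Its +x end is frosted (24 mm) and has a square 8 x 8 mm notch in its top corner (point notch). Label face: +y; seen from that side, notch on top, the notch is at the upper left. Pinch its top edge from above.
- notch (a point): Middle of the notch of the slide, 34 mm along +x and 32 mm above the slide's origin; axes as the slide's. A small plain paper label is stuck on the label (+y) face at this end.
- spare_slide: Spare slide of the same size, weight, origin and axes in the other slot; 36 mm of air between the two. It has a frosted +x end too, but four whole corners and no label. It stays in its slot.
- cover: Grey dust cover, a box open below, 98 x 100 mm (x, y), 56 mm high, about 160 g, loose over the rack with 4 to 7 mm play each side. Origin: centre of its lower rim, z up. On its roof an arched steel handle in its y-z plane: two flat uprights at y = +-25.5 mm (14 mm wide in x, 58 mm over their outsides, 44 mm inside) joined on top by a cross bar. Pinch the uprights together from above.
- handle_bar (a point): Middle of the axis of the cover's round cross bar (8 mm diameter, along y), 116 mm above the cover's lower rim and 56 mm clear above its roof; axes as the cover's.
- hook: Steel hook stand fixed to the worktop: base 90 x 80 mm, post 14 mm in diameter, 179 mm high, and a round arm of 8 mm diameter along the stand's -x, axis 170 mm above the worktop, level for 105 mm, then turned up (tip 117 mm from the post, its top at 190 mm). Origin: on the post axis at worktop level. The cross bar goes over the tip and rests across the arm.
- hook_seat (a point): Point on the axis of the hook's arm, 85 mm from the post, where the cross bar should rest; axes as the stand's (arm towards -x).
- vial: Amber pill vial with white cap, 44 mm in diameter, 66 mm high, loose, standing a little to the left of the rack. Origin: centre of its underside. A bystander.
- worktop_point (a point): Fixed, unmarked point on the worktop, straight ahead and a little to the right of the robot; axes parallel to the world's (x ahead, y to the left, so -y is the robot's right). It only gives the direction in which the slide must point.

How it is judged:
By the outcome, as a careful person would: the job done as asked, in the order asked, and still so for the second after the job is handed in, while the arm keeps its last pose, push and grip.
It also fails if it takes over 59 s, if anything falls off the work surface, if the arm or the gripper's body presses on something with over 40 N, if the wrist force passes 120 N, or if a joint passes its speed limit or range.

## Working session

There is one attempt and no reset: what is moved stays moved. The work goes in short steps, Python scripts to look and compute and a shell command to move; the robot and the scene stay as the last step left them, time stands still between calls to the robot, and variables do not carry over. Pictures are saved under pics/ and viewed, at most 10 in all, crops included, and the job is handed in when it is done.

```bash
mkdir -p pics; ls
cat > h.py <<'E'
import numpy as np, cv2
from workcell import manip
from scipy.spatial.transform import Rotation as R
def att(c):
    a=np.array(c["attitude"]); return a if a.shape==(3,3) else R.from_quat(a).as_matrix()
def proj(c,P):
    P=(np.atleast_2d(P)-c["eye"])@att(c); P=P*[1,-1,-1]
    return cv2.projectPoints(P.reshape(-1,1,3),np.zeros(3),np.zeros(3),np.array(c["camera_matrix"]),np.array(c["distortion"]))[0].reshape(-1,2)
def ray(c,uv):
    n=cv2.undistortPoints(np.float64([[uv]]),np.array(c["camera_matrix"]),np.array(c["distortion"]))[0,0]
    return att(c)@np.array([n[0],-n[1],-1.])
def onz(c,uv,z):
    d=ray(c,uv); e=np.array(c["eye"]); return e+d*(z-e[2])/d[2]
def tri(c1,u1,c2,u2):
    d1,d2=ray(c1,u1),ray(c2,u2);e1,e2=np.array(c1["eye"]),np.array(c2["eye"])
    s=np.linalg.lstsq(np.c_[d1,-d2],e2-e1,rcond=None)[0]
    a,b=e1+d1*s[0],e2+d2*s[1]; return (a+b)/2,np.linalg.norm(a-b)
def save(c,n): cv2.imwrite(f"pics/{n}.png",c["frame"][:,:,::-1])
np.set_printoptions(precision=4,suppress=True)
E
python3 - <<'E'
from h import *
o=manip.get_obs(); print(o); print([a for a in dir(manip) if a[0]!='_'])
fs=[]
for n in("side","top"):
    c=manip.camera(n);fs.append(c["frame"]);print(n,c["eye"],att(c)[:,2],np.diag(c["camera_matrix"]))
    for t in("rack","slide","notch","spare_slide","cover","handle_bar","hook","hook_seat","vial"):
        r=manip.tip_of(c,t); print(t,[(np.round(x["at"],4),round(x["score"],2)) for x in r[:2]])
    save(c,n+"0")
E
```

```text
pics
{'clock': 0.0, 'joint_pos': array([-1.3416,  0.3329, -0.0647,  1.461 ,  0.0216,  1.3499, -0.0885]), 'joint_velocities': array([ 0.0005,  0.0006, -0.    ,  0.0006, -0.0014,  0.0016,  0.0008]), 'tau': array([ -0.0009, -62.5444,   0.0486, -39.1598,   0.0162,   0.0098,
        -0.    ]), 'position': array([0.1556, 0.6049, 0.2305]), 'ee_rot': array([ 0.1256,  0.9921, -0.0007, -0.0001]), 'ft_force': array([-0.0651,  0.6714,  0.7778]), 'torque': array([ 0.0313, -0.0258,  0.0255]), 'grasp_force': 0.0, 'grip_width': 0.9946948839402021}
['MotionError', 'camera', 'get_obs', 'hand_in', 'masks_of', 'tcp_to_grasp', 'tip_of']
side [ 0.4738 -0.9812  0.4213] [-0.0835 -0.9277  0.3639] [363.3906 363.3906   1.    ]
rack []
slide [(array([ 0.4949,  0.035 , -0.0005]), 0.17)]
notch []
spare_slide []
cover []
handle_bar [(array([ 0.458 , -0.0837,  0.1144]), 0.81), (array([0.4942, 0.0358, 0.0052]), 0.17)]
hook [(array([ 0.5769, -0.4059, -0.0033]), 0.62)]
hook_seat [(array([ 0.493 , -0.3961,  0.1672]), 0.7)]
vial [(array([0.4971, 0.032 , 0.0025]), 0.67)]
top [ 0.3853 -0.2075  1.0371] [-0.17   -0.0198  0.9853] [371.5997 371.5997   1.    ]
rack []
slide []
notch []
spare_slide [(array([ 0.5748, -0.4092,  0.001 ]), 0.33)]
cover [(array([ 0.4596, -0.0825,  0.0008]), 0.89)]
handle_bar [(array([ 0.4564, -0.0828,  0.1175]), 0.8)]
hook [(array([ 0.5751, -0.4077, -0.0015]), 0.71)]
hook_seat [(array([ 0.4904, -0.3929,  0.1704]), 0.6)]
vial [(array([ 0.4868,  0.0346, -0.0001]), 0.55)]
```

View pics/top0.png

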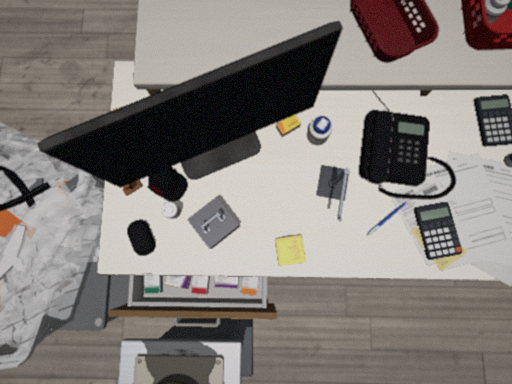

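View pics/side0.png

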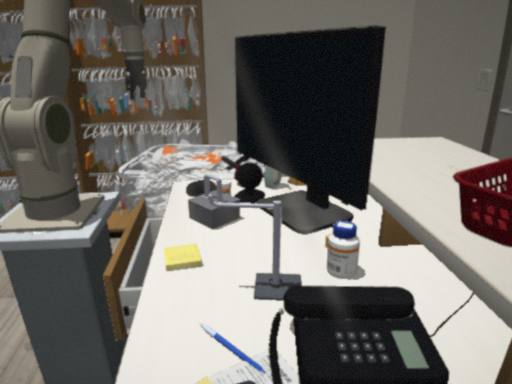

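Run:
```python
from h import *
c=manip.camera("top");f=c["frame"][:,:,::-1]
a=cv2.resize(f[185:260,150:250],None,fx=4,fy=4,interpolation=cv2.INTER_CUBIC)
b=cv2.resize(f[155:230,300:400],None,fx=4,fy=4,interpolation=cv2.INTER_CUBIC)
cv2.imwrite("pics/crop1.png",np.hstack([a,b]))
for n in("cover","hook"):
    m=manip.masks_of(c,n)
    if m:
        k=m[0]["region"].astype(np.uint8);cs=max(cv2.findContours(k,0,2)[0],key=cv2.contourArea)
        r=cv2.minAreaRect(cs); bx=cv2.boxPoints(r);print(n,m[0]["score"],k.sum(),r);print(np.array([onz(c,p,.056 if n=="cover" else 0.) for p in bx]))
print("scale z.12:",onz(c,(205,227),.116),onz(c,(219,215),.116))
```

```text
cover 0.96 1461 ((212.9390411376953, 223.0487823486328), (38.73109436035156, 39.199615478515625), 51.34019470214844)
[[ 0.4644 -0.0111  0.056 ]
 [ 0.5307 -0.0902  0.056 ]
 [ 0.4509 -0.1565  0.056 ]
 [ 0.3864 -0.0778  0.056 ]]
hook 0.84 998 ((329.8846130371094, 192.07693481445312), (30.790233612060547, 51.18631362915039), 11.309932708740234)
[[ 0.4897 -0.3467  0.    ]
 [ 0.6335 -0.3771  0.    ]
 [ 0.6166 -0.4622  0.    ]
 [ 0.4738 -0.43    0.    ]]
scale z.12: [ 0.4432 -0.0721  0.116 ] [ 0.4733 -0.106   0.116 ]
```

View pics/crop1.png

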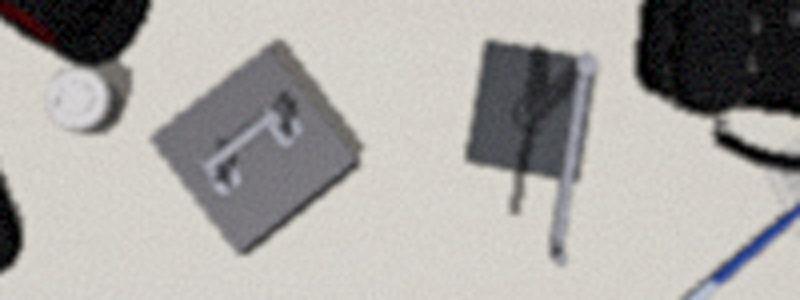

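Run:
```python
from h import *
c=manip.camera("top")
w=lambda u,v,z,ox:onz(c,(ox+u/4-.4,185-.4+v/4-(30 if ox==300 else 0)),z)
L,T,Rt,B=[w(u,v,.056,150) for u,v in((153,135),(280,42),(360,149),(243,246))]
print(L,T,Rt,B,(L+T+Rt+B)/4)
for a,b in((L,T),(B,Rt),(B,L),(Rt,T)): d=b-a;print(np.linalg.norm(d),np.degrees(np.arctan2(d[1],d[0]))%90)
a,b=w(208,168,.116,150),w(275,117,.116,150);d=a-b;print(a,b,(a+b)/2,np.degrees(np.arctan2(d[1],d[0])))
p,t=w(587,65,.175,300),w(558,254,.18,300);d=t-p;print("post",p,"tip",t,np.linalg.norm(d),np.degrees(np.arctan2(d[1],d[0])))
q=R.from_quat(manip.get_obs()["ee_rot"]).as_matrix();print(q, manip.tcp_to_grasp)
c=manip.camera("side")
m=manip.masks_of(c,"cover");print([(x["score"],x["region"].sum()) for x in m])
```

```text
[ 0.4693 -0.017   0.056 ] [ 0.5324 -0.0994  0.056 ] [ 0.4616 -0.1543  0.056 ] [ 0.3975 -0.0791  0.056 ] [ 0.4652 -0.0874  0.056 ]
0.10381624934240813 37.43065842383448
0.09885134261091061 40.426782944058246
0.09491911722483139 40.835943098951915
0.08958633679731473 37.7747553842546
[ 0.4441 -0.0636  0.116 ] [ 0.4762 -0.1043  0.116 ] [ 0.4601 -0.084   0.116 ] 128.30702247304225
post [ 0.5775 -0.6429  0.175 ] tip [ 0.466  -0.6159  0.18  ] 0.11477088602128117 166.38004635961738
[[-0.9685  0.2492 -0.    ]
 [ 0.2492  0.9685  0.    ]
 [ 0.      0.     -1.    ]] 0.0187
[(0.7, np.int64(1677))]
```

```bash
python3 - <<'E'
from h import *
c=manip.camera("top")
w=lambda u,v,z,ox:onz(c,(ox+u/4-.4,155-.4+v/4),z)
p,t=w(587,65,.176,200),w(558,254,.18,200);d=t-p;print("post",p,"tip",t,np.linalg.norm(d),np.degrees(np.arctan2(d[1],d[0])))
for z in(.1,.3,.5):print(z,[onz(c,q,z)[:2] for q in((105,183),(330,75),(140,250),(167,185))])
s=manip.camera("side")
# arm tip and elbow pixel guess check
print(proj(s,[[.458,-.083,.116],[.46,-.085,.056],[.4869,.0346,.033],[*p[:2],.179],[*t[:2],.18]]))
E
python3 -m jog --help | head -20
```

```text
post [ 0.5753 -0.4104  0.176 ] tip [ 0.4632 -0.3896  0.18  ] 0.1140069235113477 169.4833137332736
0.1 [array([0.5543, 0.1923]), array([ 0.8547, -0.3921]), array([0.3853, 0.0907]), array([0.5507, 0.0319])]
0.3 [array([0.5182, 0.1069]), array([ 0.7545, -0.3527]), array([0.3853, 0.027 ]), array([ 0.5154, -0.0192])]
0.5 [array([0.4822, 0.0216]), array([ 0.6544, -0.3133]), array([ 0.3853, -0.0366]), array([ 0.4801, -0.0703])]
[[211.8584 178.1502]
 [213.6659 199.7766]
 [222.9277 191.378 ]
 [278.0898 202.1024]
 [212.834  199.8802]]invalid input: not JSON, or not a number
```

```bash
python3 -m jog '{"offset":[[0.025,-0.034,0],[0.025,-0.034,0],[0.025,-0.034,0],[0.025,-0.034,0],[0.025,-0.034,0],[0.025,-0.034,0],[0.025,-0.034,0],[0.025,-0.034,0],[0.025,-0.034,0],[0.025,-0.034,0],[0.0055,-0.034,0],[0.0055,-0.034,0],[0.0055,-0.034,0],[0.0055,-0.034,0],[0.0055,-0.034,0],[0.0055,-0.034,0],[0.0055,-0.034,0],[0.0055,-0.034,0],[0.0055,-0.034,0],[0,-0.034,0]],"yaw":[-6.4,-6.4,-6.4,-6.4,-6.4,-6.4,-6.4,-6.4,-6.4,-6.4,-6.4,-6.4,-6.4,-6.4,-6.4,-6.4,-6.4,-6.4,-6.4,-6.4],"jaw":[0,0,0,0,0,0,0,0,0,0,0,0,0,0,0,0,0,0,0,0]}' 30
cat >> h.py <<'E'
def st():
    o=manip.get_obs();M=R.from_quat(o["ee_rot"]).as_matrix()
    print("t",round(o["clock"],2),"p",o["position"],"yaw_y",round(float(np.degrees(np.arctan2(M[1,1],M[0,1]))),2),"tilt",round(float(np.degrees(np.arccos(-M[2,2]))),2),"q",o["joint_pos"],"F",o["ft_force"],"w",round(o["grip_width"]*85,1),"g",o["grasp_force"]); return o
E
python3 -c "from h import *;st()"
```

```text
clock: 3.07
position: [0.4524, -0.0721, 0.2317]
ee_rot: [0.948, 0.319, 0.001, 0.0]
ft_force: [0.2, -0.0, 0.7]
grip_width: 1.003
grasp_force: 0.0
t 3.07 p [ 0.4524 -0.0721  0.2317] yaw_y -52.74 tilt 0.07 q [-0.5991 -0.0869  0.6326  1.9079  0.0531  1.303  -0.9028] F [ 0.1856 -0.0053  0.7079] w 85.3 g 0.0
```

```bash
python3 -m jog '{"offset":[[0.0035,-0.0084,-0.02],[0,0,-0.026],[0,0,-0.026],[0,0,-0.026],[0,0,-0.0],[0,0,0]],"yaw":[0.9,0,0,0,0,0],"jaw":[0,0,0,0,0,0]}'
python3 - <<'E'
from h import *
st();c=manip.camera("top");s=manip.camera("side")
a=cv2.resize(c["frame"][170:270,150:270,::-1],None,fx=4,fy=4,interpolation=cv2.INTER_CUBIC)
b=cv2.resize(s["frame"][130:230,165:245,::-1],None,fx=4,fy=4,interpolation=cv2.INTER_CUBIC)
cv2.imwrite("pics/pre.png",np.hstack([a,b]))
E
```

```text
clock: 3.57
position: [0.4549, -0.0789, 0.1332]
ee_rot: [0.944, 0.329, -0.001, 0.0]
ft_force: [0.4, 0.3, 1.1]
grip_width: 1.001
grasp_force: 0.0
t 3.57 p [ 0.4549 -0.0789  0.1332] yaw_y -51.55 tilt 0.12 q [-0.5792  0.0432  0.6748  2.0274 -0.0295  1.0825 -0.7906] F [0.4341 0.2579 1.095 ] w 85.0 g 0.0
```

View pics/pre.png

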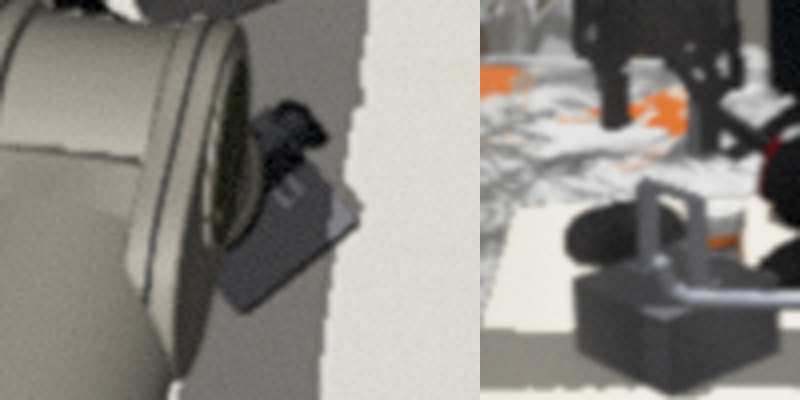

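```bash
python3 -m jog '{"offset":[[0.005,-0.005,0],[0,0,-0.02],[0,0,-0.02],[0,0,-0.016],[0,0,0],[0,0,0],[0,0,0],[0,0,0],[0,0,0],[0,0,0]],"yaw":[0,0,0,0,0,0,0,0,0,0],"jaw":[0,0,0,0,0,0.6,0.6,0.6,0.6,0.6]}' 60; python3 -c "from h import *;st()"
```

```text
clock: 4.5
position: [0.4617, -0.0838, 0.079]
ee_rot: [0.944, 0.329, 0.001, 0.0]
ft_force: [-1.8, 0.7, 6.3]
grip_width: 0.669
grasp_force: 62.7
t 4.5 p [ 0.4617 -0.0838  0.079 ] yaw_y -51.53 tilt 0.15 q [-0.5479  0.1549  0.6808  2.0655 -0.1203  0.9563 -0.703 ] F [-1.7905  0.6987  6.2885] w 56.9 g 62.714377641677856
```

```bash
python3 -m jog '{"offset":[[0,0,0.01],[0,0,0.02],[0,0,0.02],[0,0,0.025],[0,0,0.02],[0,0,0],[-0.005,-0.0245,0],[-0.006,-0.0245,0],[-0.006,-0.0245,0],[-0.006,-0.0245,0],[-0.006,-0.0245,0],[-0.006,-0.0245,0],[-0.006,-0.0245,0],[-0.006,-0.0245,0],[-0.006,-0.0245,0],[-0.006,-0.0245,0],[-0.006,-0.0245,0],[-0.006,-0.0245,0],[0,0,0],[0,0,0]],"yaw":[0,0,0,0,0,0,-4,-4,-4,-4,-4,-4,-4,-4,-4,-4,-4,-4,0,0],"jaw":[0.6,0.6,0.6,0.6,0.6,0.6,0.6,0.6,0.6,0.6,0.6,0.6,0.6,0.6,0.6,0.6,0.6,0.6,0.6,0.6]}'
python3 - <<'E'
from h import *
st()
for n in("top","side"):
    c=manip.camera(n);save(c,n+"1")
    for t in("handle_bar","cover","notch","slide","spare_slide","rack","hook_seat","vial"):
        r=manip.tip_of(c,t); print(n,t,[(np.round(x["at"],4),round(x["score"],2)) for x in r[:2]])
f=[cv2.imread("pics/top1.png")[150:270,140:380],cv2.imread("pics/side1.png")[120:320,160:310]]
f=[cv2.resize(f[0],None,fx=2.0,fy=2.0,interpolation=2),cv2.resize(f[1],None,fx=2,fy=2,interpolation=2)]
f[0]=cv2.copyMakeBorder(f[0],0,160,0,0,0);cv2.imwrite("pics/m1.png",np.hstack(f))
E
```

```text
clock: 6.17
position: [0.3885, -0.3791, 0.1725]
ee_rot: [0.996, -0.084, -0.0, 0.0]
ft_force: [-0.5, 0.7, -1.5]
grip_width: 0.671
grasp_force: 64.9
t 6.17 p [ 0.3885 -0.3791  0.1725] yaw_y -99.69 tilt 0.06 q [-0.1533  0.2805  0.9892  1.7989 -0.25    1.1965 -0.8295] F [-0.4854  0.678  -1.5194] w 57.1 g 64.92046639323235
top handle_bar [(array([ 0.3881, -0.3802,  0.2109]), 0.58)]
top cover [(array([ 0.3901, -0.3801,  0.0948]), 0.58)]
top notch [(array([ 0.4182, -0.0936,  0.0367]), 0.53)]
top slide [(array([ 0.4723, -0.105 ,  0.0095]), 0.63), (array([ 0.4491, -0.0676,  0.0044]), 0.58)]
top spare_slide [(array([ 0.4723, -0.1029,  0.0077]), 0.49)]
top rack [(array([ 0.4623, -0.0864,  0.0044]), 0.92)]
top hook_seat [(array([ 0.4928, -0.3913,  0.1727]), 0.57)]
top vial [(array([ 0.4892,  0.0373, -0.0019]), 0.78)]
side handle_bar [(array([ 0.389 , -0.3768,  0.2101]), 0.78)]
side cover [(array([ 0.3878, -0.3765,  0.0964]), 0.91)]
side notch [(array([ 0.4173, -0.0895,  0.0379]), 0.67)]
side slide [(array([ 0.4441, -0.0682,  0.0118]), 0.46)]
side spare_slide [(array([ 0.4721, -0.1033,  0.006 ]), 0.6)]
side rack [(array([ 0.4589, -0.0844, -0.0018]), 0.75), (array([ 0.4714, -0.103 ,  0.0048]), 0.58)]
side hook_seat [(array([ 0.4903, -0.3934,  0.1682]), 0.74)]
side vial [(array([ 0.4478, -0.0692,  0.0134]), 0.74), (array([0.495 , 0.0351, 0.002 ]), 0.71)]
```

View pics/m1.png

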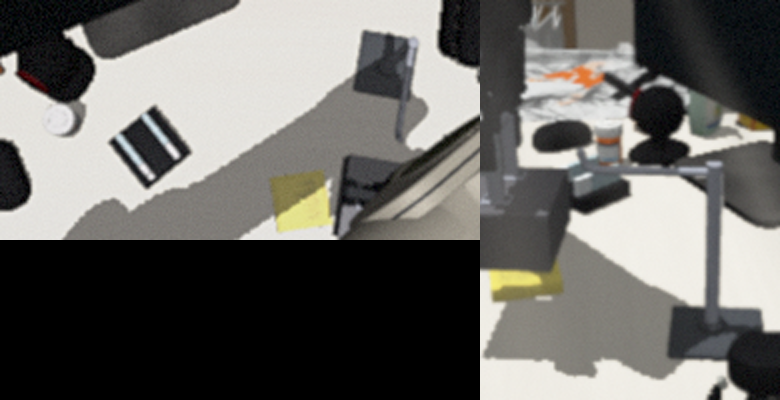

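```bash
python3 -m jog '{"offset":[[0.015,-0.0022,0],[0.0177,-0.0026,0],[0.0177,-0.0026,0],[0.0177,-0.0026,0],[0.0177,-0.0026,0],[0.0177,-0.0026,0],[0,0,0],[0,0,0],[0,0,-0.01],[0,0,-0.01],[0,0,-0.007],[0,0,0],[0,0,0]],"yaw":[0,0,0,0,0,0,0,0,0,0,0,0,0],"jaw":[0.6,0.6,0.6,0.6,0.6,0.6,0.6,0.6,0.6,0.6,0.6,0.6,0.6]}'
python3 - <<'E'
from h import *
st()
for n in("top","side"):
    c=manip.camera(n);save(c,n+"2")
    for t in("handle_bar","hook_seat"):
        r=manip.tip_of(c,t); print(n,t,[(np.round(x["at"],4),round(x["score"],2)) for x in r[:2]])
f=cv2.imread("pics/side2.png")[140:290,180:330];cv2.imwrite("pics/m2.png",cv2.resize(f,None,fx=3.5,fy=3.5,interpolation=2))
E
```

```text
clock: 8.15
position: [0.4925, -0.3927, 0.1447]
ee_rot: [0.997, -0.083, -0.0, -0.0]
ft_force: [-0.4, 0.8, -1.1]
grip_width: 0.671
grasp_force: 65.1
t 8.15 p [ 0.4925 -0.3927  0.1447] yaw_y -99.54 tilt 0.07 q [-0.0451  0.5296  0.8805  1.5923 -0.4268  1.2248 -0.8216] F [-0.4411  0.8282 -1.1314] w 57.0 g 65.09548299014568
top handle_bar []
top hook_seat []
side handle_bar [(array([ 0.4941, -0.3913,  0.1826]), 0.62), (array([ 0.4449, -0.0666,  0.0134]), 0.29)]
side hook_seat [(array([ 0.4919, -0.395 ,  0.167 ]), 0.67)]
```

View pics/m2.png

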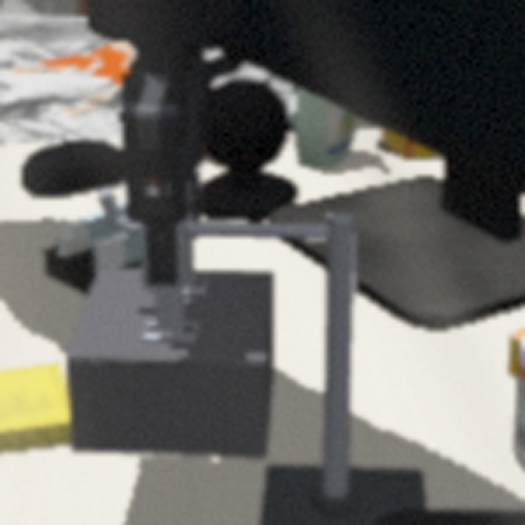

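```bash
python3 -m jog '{"offset":[[0,0,-0.002],[0,0,-0.0015],[0,0,-0.001],[0,0,0],[0,0,0]],"yaw":[0,0,0,0,0],"jaw":[0.6,0.6,0.6,0.6,0.6]}'
```

```text
clock: 8.87
position: [0.493, -0.3929, 0.1408]
ee_rot: [0.997, -0.083, -0.0, 0.0]
ft_force: [-0.5, 0.3, -1.2]
grip_width: 0.671
grasp_force: 65.3
```

```bash
python3 -m jog '{"offset":[[0,0,-0.001],[0,0,-0.001],[0,0,0]],"yaw":[0,0,0],"jaw":[0.6,0.6,0.6]}'
```

```text
clock: 9.12
position: [0.4932, -0.3931, 0.14]
ee_rot: [0.997, -0.083, 0.001, -0.0]
ft_force: [-3.2, 3.6, 9.5]
grip_width: 0.672
grasp_force: 66.6
```

```bash
python3 -m jog '{"offset":[[0,0,0],[0,0,0],[0,0,0],[0,0,0],[0,0,0.02],[0,0,0.03],[0,0,0.04],[0,0,0.03],[0,0,0]],"yaw":[0,0,0,0,0,0,0,0,0],"jaw":[0.45,0.3,0.1,0,0,0,0,0,0]}' 30
python3 - <<'E'
from h import *
st()
for n in("top","side"):
    c=manip.camera(n);save(c,n+"3")
    for t in("handle_bar","cover","hook_seat","hook"):
        r=manip.tip_of(c,t); print(n,t,[(np.round(x["at"],4),round(x["score"],2)) for x in r[:2]])
f=cv2.imread("pics/side3.png")[140:290,180:330];g=cv2.imread("pics/top3.png")[150:260,150:260]
cv2.imwrite("pics/m3.png",np.hstack([cv2.resize(f,(390,390),interpolation=2),cv2.resize(g,(390,390),interpolation=2)]))
E
```

```text
clock: 9.87
position: [0.4943, -0.395, 0.2652]
ee_rot: [0.997, -0.083, 0.004, 0.002]
ft_force: [0.2, -1.3, 0.7]
grip_width: 0.999
grasp_force: 0.0
t 9.87 p [ 0.4943 -0.395   0.2652] yaw_y -99.55 tilt 0.48 q [-0.0715  0.4429  0.9382  1.4354 -0.3582  1.4331 -0.8715] F [ 0.1534 -1.344   0.7484] w 84.9 g 0.0
top handle_bar []
top cover []
top hook_seat [(array([ 0.462 , -0.0876, -0.0005]), 0.19)]
top hook [(array([ 0.5714, -0.4084, -0.0023]), 0.69)]
side handle_bar [(array([ 0.4963, -0.3895,  0.1774]), 0.9)]
side cover [(array([ 0.4933, -0.3957,  0.0619]), 0.81)]
side hook_seat [(array([ 0.4953, -0.3961,  0.1706]), 0.76), (array([ 0.4917, -0.399 ,  0.0644]), 0.17)]
side hook [(array([ 0.5802, -0.4064, -0.0037]), 0.97)]
```

View pics/m3.png

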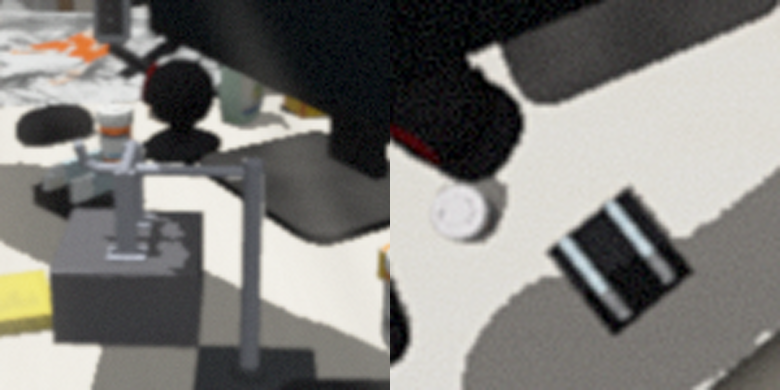

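Run:
```python
from h import *
c=manip.camera("top")
for n,z in(("rack",.022),("slide",.044),("spare_slide",.044)):
    for x in manip.masks_of(c,n)[:2]:
        k=x["region"].astype(np.uint8);cs=max(cv2.findContours(k,0,2)[0],key=cv2.contourArea)
        bx=cv2.boxPoints(cv2.minAreaRect(cs));W=np.array([onz(c,p,z) for p in bx]);e=W[1]-W[0];g=W[2]-W[1]
        print(n,x["score"],k.sum(),W[:,:2].mean(0),[(np.linalg.norm(v),np.degrees(np.arctan2(v[1],v[0]))%180) for v in(e,g)])
w=lambda u,v,z:onz(c,(149.6+u*110/390,149.6+v*110/390),z)
for a,b in(((178,243),(232,312)),((217,200),(276,278)),((162,250),(225,333)),((240,188),(303,270)),((162,250),(240,188)),((225,333),(303,270))):
    a,b=[w(*q,.044 if a[0] in(178,217) else .022) for q in(a,b)];d=b-a;print(a[:2],b[:2],np.linalg.norm(d),np.degrees(np.arctan2(d[1],d[0])))
```

```text
rack 0.66 721 [ 0.4579 -0.0838] [(np.float64(0.0807819973734884), np.float64(130.51569738024335)), (np.float64(0.08715754458930378), np.float64(40.394533450548494))]
slide 0.49 102 [ 0.4439 -0.0681] [(np.float64(0.010755418646895847), np.float64(129.84964078126194)), (np.float64(0.07272673188073718), np.float64(40.236130291268495))]
[ 0.4712 -0.0468] [ 0.42   -0.0892] 0.0665142442996345 -140.329172114329
[ 0.5042 -0.0752] [ 0.4458 -0.1216] 0.07461560854181012 -141.6069693064265
[ 0.4676 -0.031 ] [ 0.4049 -0.0817] 0.08066767857570566 -141.04841758604658
[ 0.5164 -0.0899] [ 0.4535 -0.1403] 0.080659306547009 -141.34514865160025
[ 0.4676 -0.031 ] [ 0.5164 -0.0899] 0.07650980692581894 -50.325872124873676
[ 0.4049 -0.0817] [ 0.4535 -0.1403] 0.07609223341641505 -50.31478775659229
```

```bash
python3 -m jog '{"offset":[[-0.0024,0.0164,0],[-0.0024,0.0164,0],[-0.0024,0.0164,0],[-0.0024,0.0164,0],[-0.0024,0.0164,0],[-0.0024,0.0164,0],[-0.0024,0.0164,0],[-0.0024,0.0164,0],[-0.0024,0.0164,0],[-0.0024,0.0164,0],[-0.0024,0.0164,0],[-0.0024,0.0164,0],[-0.0024,0.0164,0],[-0.0024,0.0164,0],[-0.0024,0.0164,0],[-0.0024,0.0164,0],[-0.0024,0.0164,0],[-0.0024,0.0164,0],[-0.0024,0.0164,0],[-0.0024,0.0164,0]],"yaw":[6.95,6.95,6.95,6.95,6.95,6.95,6.95,6.95,6.95,6.95,6.95,6.95,6.95,6.95,6.95,6.95,6.95,6.95,6.95,6.95],"jaw":[0,0,0,0,0,0,0,0,0,0,0,0,0,0,0,0,0,0,0,0]}' 30;python3 -m jog '{"offset":[[0,0,-0.03],[0,0,-0.03],[0,0,-0.03],[0,0,-0.02],[0,0,0],[0,0,0]],"yaw":[0,0,0,0,0,0],"jaw":[0,0,0,0,0,0]}'; python3 -c "from h import *;st()"
```

```text
clock: 12.23
position: [0.4448, -0.0644, 0.259]
ee_rot: [0.424, 0.906, 0.0, 0.0]
ft_force: [-0.3, -0.2, -0.5]
grip_width: 1.001
grasp_force: 0.0
clock: 12.73
position: [0.4447, -0.0652, 0.1489]
ee_rot: [0.427, 0.904, -0.0, -0.001]
ft_force: [-0.4, -0.4, 1.1]
grip_width: 0.997
grasp_force: 0.0
t 12.73 p [ 0.4447 -0.0652  0.1489] yaw_y 39.45 tilt 0.08 q [-0.5039 -0.011   0.5516  2.0336  0.0069  1.1187  0.7332] F [-0.3603 -0.4261  1.0807] w 84.8 g 0.0
```

```bash
python3 -m jog '{"offset":[[0.0013,-0.0028,-0.02],[0,0,-0.03],[0,0,-0.03],[0,0,-0.02],[0,0,0],[0,0,0]],"yaw":[0,0,0,0,0,0],"jaw":[0,0,0,0,0,0]}'
python3 - <<'E'
from h import *
st()
c=manip.camera("side");save(c,"side4");t=manip.camera("top");save(t,"top4")
f=c["frame"][155:225,190:260,::-1];g=t["frame"][180:260,160:240,::-1]
cv2.imwrite("pics/m4.png",np.hstack([cv2.resize(f,(400,400),interpolation=2),cv2.resize(g,(400,400),interpolation=2)]))
E
```

```text
clock: 13.23
position: [0.447, -0.0679, 0.05]
ee_rot: [0.427, 0.904, -0.0, 0.0]
ft_force: [-1.1, 0.1, -0.2]
grip_width: 1.003
grasp_force: 0.0
t 13.23 p [ 0.447  -0.0679  0.05  ] yaw_y 39.47 tilt 0.02 q [-0.4743  0.1604  0.5622  2.1224 -0.1099  0.8857  0.8407] F [-1.0668  0.0652 -0.1958] w 85.3 g 0.0
```

View pics/m4.png

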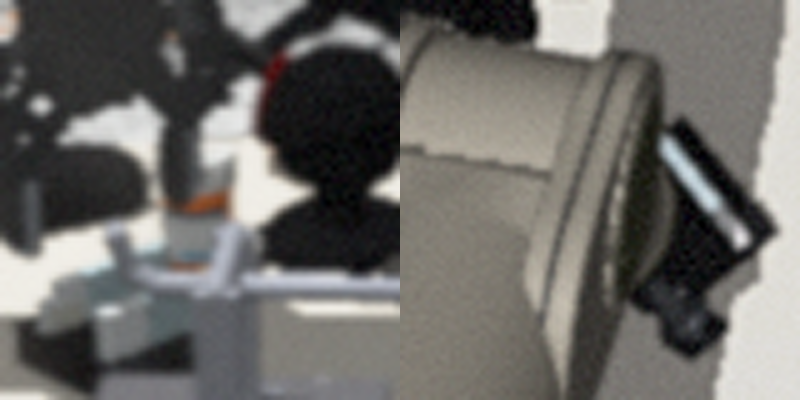

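Run:
```python
from h import *
c=manip.camera("side");o=manip.get_obs()
x=np.array([np.cos(np.radians(-140.5)),np.sin(np.radians(-140.5)),0])
s=np.array([.446,-.068,0])
pts={"notchbot":s+x*38+0 if 0 else s+x*.038+[0,0,.036],"notchin":s+x*.030+[0,0,.044],"farTop":s-x*.038+[0,0,.044],"lowL":s+x*.038+[0,0,.022],
"padLtip":o["position"]*[1,1,0]+x*.0425+[0,0,.063],"padRtip":o["position"]*[1,1,0]-x*.0425+[0,0,.063],"padL":o["position"]*[1,1,0]+x*.0425+[0,0,.082]}
for k,v in pts.items(): p=proj(c,v)[0];print(k,p,(p-[190,155])*400/70)
for n in ("notch","slide"):
    print(n,[(r["at"],r["score"]) for r in manip.tip_of(c,n)[:2]])
```

```text
notchbot [197.6138 208.509 ] [ 43.5076 305.7659]
notchin [199.8384 204.8731] [ 56.2195 284.9889]
farTop [219.3573 197.9287] [167.7562 245.3069]
lowL [197.9392 213.3291] [ 45.3668 333.3091]
padLtip [196.3816 199.4581] [ 36.4665 254.0464]
padRtip [221.0572 191.0407] [177.4698 205.9471]
padL [195.9253 192.6786] [ 33.859  215.3064]
notch [([0.415, -0.0904, 0.0376], 0.52), ([0.4931, -0.3913, 0.1792], 0.28)]
slide [([0.443, -0.0662, 0.0086], 0.68), ([0.4923, -0.3965, 0.0622], 0.19)]
```

```bash
python3 -m jog '{"offset":[[-0.0005,0,-0.02],[0,0,-0.011],[0,0,-0.004],[0,0,0],[0,0,0],[0,0,0],[0,0,0],[0,0,0],[0,0,0],[0,0,0]],"yaw":[0,0,0,0,0,0,0,0,0,0],"jaw":[0,0,0,0,0,0.25,0.25,0.25,0.25,0.25]}' 20; python3 -c "from h import *;st()"
```

```text
clock: 14.32
position: [0.4467, -0.0677, 0.0149]
ee_rot: [0.427, 0.904, 0.001, 0.001]
ft_force: [-0.4, 0.0, 7.0]
grip_width: 0.882
grasp_force: 22.3
t 14.32 p [ 0.4467 -0.0677  0.0149] yaw_y 39.47 tilt 0.11 q [-0.4539  0.231   0.5486  2.1456 -0.1676  0.8033  0.8885] F [-0.3751  0.025   6.9578] w 75.0 g 22.338454574346542
```

```bash
python3 -m jog '{"offset":[[0,0,0.004],[0,0,0.005],[0,0,0],[-0.0013,0.0016,0],[-0.0013,0.0016,0],[-0.0013,0.0016,0],[-0.0013,0.0016,0],[-0.0013,0.0016,-0.0005],[-0.0013,0.0016,-0.0005],[-0.0013,0.0016,-0.0005],[-0.0013,0.0016,-0.0005],[0,0,0],[0,0,0]],"yaw":[0,0,0,0,0,0,0,0,0,0,0,0,0],"jaw":[0.25,0.25,0.25,0.25,0.25,0.25,0.25,0.25,0.25,0.25,0.25,0.25,0.25]}' 20
python3 - <<'E'
from h import *
st()
c=manip.camera("side");save(c,"side5");t=manip.camera("top");save(t,"top5")
f=c["frame"][155:225,190:260,::-1];g=t["frame"][180:260,160:240,::-1]
cv2.imwrite("pics/m5.png",np.hstack([cv2.resize(f,(400,400),interpolation=2),cv2.resize(g,(400,400),interpolation=2)]))
E
```

```text
clock: 15.4
position: [0.4373, -0.0565, 0.0219]
ee_rot: [0.427, 0.904, 0.0, 0.002]
ft_force: [4.2, -6.7, 6.7]
grip_width: 0.882
grasp_force: 26.1
t 15.4 p [ 0.4373 -0.0565  0.0219] yaw_y 39.42 tilt 0.25 q [-0.4868  0.1884  0.5491  2.17   -0.1335  0.8106  0.8342] F [ 4.167  -6.6979  6.7471] w 75.0 g 26.094142645597458
```

View pics/m5.png

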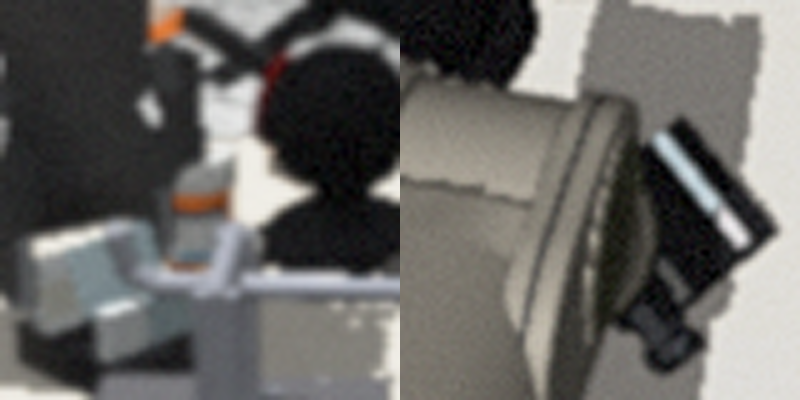

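```bash
python3 -m jog '{"offset":[[-0.0008,0.001,0],[-0.0008,0.001,0],[0,0,0],[0,0,0]],"yaw":[0,0,0,0],"jaw":[0.25,0.25,0.25,0.25]}' 20; python3 -c "from h import *;st()"; python3 -m jog '{"offset":[[0,0,0],[0,0,0],[0,0,0.01],[0,0,0.02],[0,0,0.03],[0,0,0.03],[0,0,0.03],[0,0,0.02],[0,0,0],[0,0,0]],"yaw":[0,0,0,0,0,0,0,0,0,0],"jaw":[0.3,0.3,0.3,0.3,0.3,0.3,0.3,0.3,0.3,0.3]}' 40
```

```text
clock: 15.83
position: [0.4355, -0.0544, 0.0216]
ee_rot: [0.427, 0.904, 0.0, 0.002]
ft_force: [5.1, -6.0, 1.7]
grip_width: 0.885
grasp_force: 25.0
t 15.83 p [ 0.4355 -0.0544  0.0216] yaw_y 39.42 tilt 0.23 q [-0.4912  0.1845  0.5479  2.1747 -0.1305  0.8093  0.8271] F [ 5.1388 -5.9593  1.7171] w 75.2 g 25.017265677452087
clock: 16.67
position: [0.4339, -0.0529, 0.1614]
ee_rot: [0.427, 0.904, 0.001, 0.0]
ft_force: [-0.0, 0.4, -0.4]
grip_width: 0.873
grasp_force: 49.2
```

```bash
python3 -m jog '{"offset":[[0.0046,-0.0157,0.0026],[0.0046,-0.0157,0.0026],[0.0046,-0.0157,0.0026],[0.0046,-0.0157,0.0026],[0.0046,-0.0157,0.0026],[0.0046,-0.0157,0.0026],[0.0046,-0.0157,0.0026],[0.0046,-0.0157,0.0026],[0.0046,-0.0157,0.0026],[0.0046,-0.0157,0.0026],[0,0,0],[0,0,0],[0,0,0]],"yaw":[5.1,5.1,5.1,5.1,5.1,5.1,5.1,5.1,5.1,5.1,0,0,0],"jaw":[0.3,0.3,0.3,0.3,0.3,0.3,0.3,0.3,0.3,0.3,0.3,0.3,0.3]}' 40
python3 - <<'E'
from h import *
st()
c=manip.camera("side");save(c,"side6");t=manip.camera("top");save(t,"top6")
for k in(c,t):
    for n in("slide","notch","spare_slide"):
        print(n,[(np.array(r["at"]),round(r["score"],2)) for r in manip.tip_of(k,n)[:3]],[(round(m["score"],2),m["region"].sum(),np.argwhere(m["region"]).mean(0)[::-1]) for m in manip.masks_of(k,n)[:2]])
p=proj(c,[.48,-.21,.2])[0].astype(int);q=proj(t,[.48,-.21,.2])[0].astype(int);print(p,q)
f=c["frame"][p[1]-40:p[1]+40,p[0]-40:p[0]+40,::-1];g=t["frame"][q[1]-40:q[1]+40,q[0]-40:q[0]+40,::-1]
cv2.imwrite("pics/m6.png",np.hstack([cv2.resize(f,(400,400),interpolation=2),cv2.resize(g,(400,400),interpolation=2)]))
E
```

```text
clock: 17.75
position: [0.479, -0.2093, 0.1856]
ee_rot: [-0.003, 1.0, 0.0, -0.001]
ft_force: [-0.3, -0.1, -0.5]
grip_width: 0.872
grasp_force: 49.1
t 17.75 p [ 0.479  -0.2093  0.1856] yaw_y 90.36 tilt 0.14 q [-0.3296  0.1538  0.7224  1.8226 -0.1081  1.2077  2.0028] F [-0.3117 -0.1403 -0.4533] w 74.2 g 49.129639863967896
slide [(array([ 0.4964, -0.2113,  0.1844]), 0.6)] [(0.44, np.int64(113), array([214.5929, 211.0973]))]
notch [(array([ 0.478 , -0.2436,  0.212 ]), 0.63)] [(0.43, np.int64(48), array([225.9167, 165.875 ]))]
spare_slide [(array([ 0.4737, -0.1004,  0.0049]), 0.65)] [(0.57, np.int64(139), array([214.4532, 211.3094]))]
slide [(array([ 0.4927, -0.3976,  0.0606]), 0.16)] [(0.63, np.int64(724), array([333.826 , 181.9323])), (0.57, np.int64(247), array([170.17  , 210.0891]))]
notch [] []
spare_slide [] []
[220 160] [260 208]
```

View pics/m6.png

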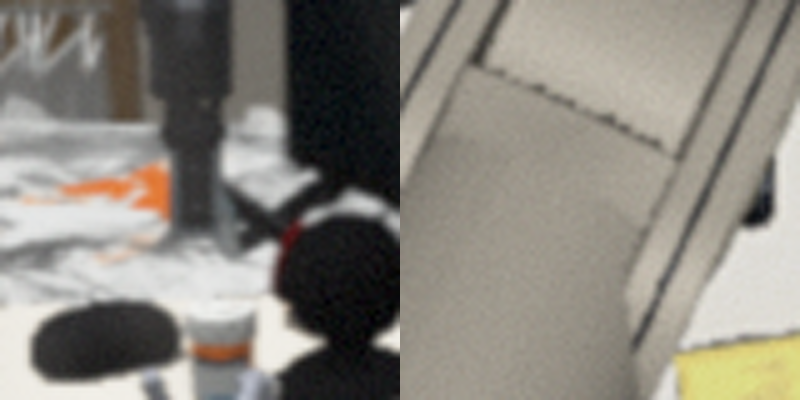

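```bash
cat > t.py <<'E'
from h import *
import sys
o=st();M=R.from_quat(o["ee_rot"]).as_matrix()
f=-M[:,1]; f[2]=0; f/=np.linalg.norm(f)   # slide +x (frosted) = -tool y
n=np.cross([0,0,1],f)                # horizontal label direction
for i in range(3):
    c=manip.camera("side")
    if i==0: save(c,sys.argv[1])
    S=[r for r in manip.tip_of(c,"slide") if r["at"][2]>.12];N=[r for r in manip.tip_of(c,"notch") if r["at"][2]>.12]
    for k,L in(("s",S),("n",N)):
        if L:
            p=np.array(L[0]["at"])-o["position"];print(k,round(L[0]["score"],2),"along f,n,z:",p@f,p@n,p[2],end=" ")
    if S and N:
        d=np.array(N[0]["at"])-S[0]["at"];print("tilt",np.degrees(np.arctan2(-d@n,d[2])),"f",d@f,end="")
    print()
E
python3 t.py v0
python3 -m jog '{"offset":[[0,0,0],[0,0,0],[0,0,0],[0,0,0],[0,0,0],[0,0,0],[0,0,0]],"yaw":[-7,-7,-7,-7,-7,0,0],"jaw":[0.3,0.3,0.3,0.3,0.3,0.3,0.3]}' >/dev/null; python3 t.py v1
python3 -m jog '{"offset":[[0,0,0],[0,0,0],[0,0,0],[0,0,0],[0,0,0],[0,0,0],[0,0,0]],"yaw":[-7,-7,-7,-7,-7,0,0],"jaw":[0.3,0.3,0.3,0.3,0.3,0.3,0.3]}' >/dev/null; python3 t.py v2
```

```text
t 18.45 p [ 0.4798 -0.2099  0.1869] yaw_y 90.47 tilt 0.01 q [-0.3292  0.153   0.723   1.8205 -0.1082  1.2079  2.0055] F [-0.5815  0.3499  0.119 ] w 74.2 g 49.13162291049957
s 0.45 along f,n,z: 0.0016705595797720076 0.014143386202749384 -0.0017717670021183685 n 0.57 along f,n,z: 0.03805088063102672 -0.0005563498563651578 0.024728232997881655 tilt 29.017439651604306 f 0.036380321051254716
s 0.55 along f,n,z: 0.002682863690651691 0.015635110167528426 -0.0007717670021183676 n 0.55 along f,n,z: 0.03634024525850836 -0.0018423228818556083 0.023728232997881654 tilt 35.5027168619665 f 0.03365738156785667
s 0.62 along f,n,z: 0.0008582487032337602 0.012650017179414006 2.8232997881655342e-05 n 0.61 along f,n,z: 0.035542739908977154 -0.0015357527961180903 0.023628232997881637 tilt 31.009737326091766 f 0.03468449120574339
t 19.48 p [ 0.4799 -0.2099  0.1868] yaw_y 55.7 tilt 0.0 q [-0.3842  0.1595  0.7862  1.8226 -0.1205  1.2082  1.4107] F [-0.1202 -0.3017 -0.8938] w 74.4 g 49.14771258831024
n 0.62 along f,n,z: 0.03756313946871786 0.0021983738777784393 0.023570394257028865 
s 0.75 along f,n,z: 0.004
[... 514 characters left out ...]
815 ] F [-0.1567  0.2976  0.019 ] w 74.2 g 49.14770632982254
s 0.64 along f,n,z: 0.0025915633842980416 0.014934329629605239 -2.2560902347312783e-05 n 0.71 along f,n,z: 0.03732070145798142 0.0032978796271759363 0.024077439097652698 tilt 25.773120487168022 f 0.03472913807368338
s 0.8 along f,n,z: 0.0013300188751716156 0.01583904254069526 0.0006774390976526934 n 0.88 along f,n,z: 0.039012185857487336 0.0012683770954632291 0.021577439097652695 tilt 34.882705927273726 f 0.03768216698231572
s 0.63 along f,n,z: 0.00411092146115148 0.014145944549647264 -0.002722560902347293 n 0.74 along f,n,z: 0.03391805743410144 0.004477715906815513 0.022777439097652702 tilt 20.764033428057022 f 0.02980713597294996
```

```bash
python3 -m jog '{"offset":[[-0.0055,0.0193,-0.0032],[-0.0055,0.0193,-0.0032],[-0.0055,0.0193,-0.0032],[-0.0055,0.0193,-0.0032],[-0.0055,0.0193,-0.0032],[-0.0055,0.0193,-0.0032],[-0.0055,0.0193,-0.0032],[-0.0052,0.0196,-0.0032],[0,0,-0.03],[0,0,-0.03],[0,0,-0.03],[0,0,-0.02],[0,0,0],[0,0,0]],"yaw":[2.34,2.34,2.34,2.34,2.34,2.34,2.34,2.34,0,0,0,0,0,0],"jaw":[0.3,0.3,0.3,0.3,0.3,0.3,0.3,0.3,0.3,0.3,0.3,0.3,0.3,0.3]}'; python3 t.py v3
```

```text
clock: 22.13
position: [0.4356, -0.0556, 0.0511]
ee_rot: [0.429, 0.903, -0.001, -0.001]
ft_force: [0.7, -0.4, 0.4]
grip_width: 0.871
grasp_force: 49.1
t 22.13 p [ 0.4356 -0.0556  0.0511] yaw_y 39.18 tilt 0.12 q [-0.6376  0.1363  0.7031  2.1559 -0.1122  0.8863  0.816 ] F [ 0.6797 -0.3859  0.3736] w 74.0 g 49.11996513605118


n 0.23 along f,n,z: 0.17023411567348998 0.29996947815681657 0.1142753299959959
```

```bash
python3 -m jog '{"offset":[[0.0003,0.0004,-0.012],[0,0,-0.01],[0,0,-0.006],[0,0,0],[0,0,0]],"yaw":[0,0,0,0,0],"jaw":[0.3,0.3,0.3,0.3,0.3]}'
```

```text
clock: 23.0
position: [0.4362, -0.055, 0.023]
ee_rot: [0.429, 0.903, -0.0, -0.0]
ft_force: [-0.3, 0.3, -0.1]
grip_width: 0.872
grasp_force: 49.1
```

```bash
python3 -m jog '{"offset":[[-0.0009,0.0011,-0.0007],[-0.0009,0.0011,-0.0007],[-0.0009,0.0011,-0.0007],[-0.0009,0.0011,-0.0007],[-0.0006,0.0008,-0.0007],[0,0,0],[0,0,0]],"yaw":[0,0,0,0,0,0,0],"jaw":[0.3,0.3,0.3,0.3,0.3,0.3,0.3]}';python3 t.py v4
```

```text
clock: 23.58
position: [0.4354, -0.0525, 0.0216]
ee_rot: [0.43, 0.903, 0.0, 0.004]
ft_force: [5.9, -13.1, 9.4]
grip_width: 0.87
grasp_force: 49.5
t 23.58 p [ 0.4354 -0.0525  0.0216] yaw_y 39.12 tilt 0.42 q [-0.6249  0.1956  0.6891  2.1833 -0.1682  0.8068  0.8535] F [  5.949  -13.0687   9.3923] w 73.9 g 49.454268515110016

s 0.67 along f,n,z: 0.17030061409723496 0.2991914834486245 0.1556233504984963
```

```bash
python3 -m jog '{"offset":[[0,0,0],[0,0,0],[-0.0006,0.0008,-0.0005],[-0.0006,0.0008,-0.0005],[-0.0006,0.0008,-0.0005],[0,0,0],[0,0,0]],"yaw":[0,0,0,0,0,0,0],"jaw":[0.25,0.25,0.25,0.25,0.25,0.25,0.25]}' 20
```

```text
clock: 24.62
position: [0.4333, -0.0497, 0.02]
ee_rot: [0.43, 0.903, 0.0, 0.003]
ft_force: [4.6, -11.7, 8.5]
grip_width: 0.875
grasp_force: 46.4
```

```bash
python3 -m jog '{"offset":[[0,0,0.005],[0,0,0.015],[0,0,0.03],[0,0,0.03],[0,0,0.03],[0.005,-0.018,0.02],[0.005,-0.018,0.004],[0.005,-0.018,0.004],[0.005,-0.018,0.004],[0.005,-0.018,0.004],[0.005,-0.018,0.004],[0.005,-0.018,0.004],[0.005,-0.018,0.004],[0.006,-0.016,0.004],[0,0,0],[0,0,0],[0,0,0]],"yaw":[0,0,0,0,0,0,0,0,0,0,0,0,0,0,0,0,0],"jaw":[0.3,0.3,0.3,0.3,0.3,0.3,0.3,0.3,0.3,0.3,0.3,0.3,0.3,0.3,0.3,0.3,0.3]}' 30 >/dev/null;python3 t.py v5
```

```text
t 26.03 p [ 0.4761 -0.2065  0.18  ] yaw_y 39.2 tilt 0.05 q [-0.4784  0.1671  0.8881  1.8453 -0.1396  1.1944  1.1388] F [-0.5652  0.4405 -1.1475] w 74.1 g 46.57637536525726
s 0.8 along f,n,z: 0.0038643757647933877 0.021199078670282027 0.0024133778758404223 n 0.89 along f,n,z: 0.03598967929824851 0.0029956484198216844 0.02561337787584042 tilt 38.11881646312593 f 0.03212530353345513
s 0.66 along f,n,z: 0.0014500210343595412 0.02187796837828461 0.0015133778758404104 n 0.56 along f,n,z: 0.03846512269574308 0.003815514253846147 0.022713377875840407 tilt 40.431082009483404 f 0.03701510166138354
s 0.72 along f,n,z: 0.0015317503503124322 0.01897222917475759 0.0031133778758404285 n 0.62 along f,n,z: 0.03898903223929426 0.0063562855521286325 0.02511337787584042 tilt 29.832200716395604 f 0.03745728188898183
```

```bash
cat > cap.py <<'E'
from h import *
import sys,pickle
o=st();L=[]
for i in range(2):
    c=manip.camera("side")
    ms=[m for m in manip.masks_of(c,"slide")+manip.masks_of(c,"notch")]
    p=proj(c,o["position"]+[0,0,.015])[0]
    ms=[m for m in ms if np.linalg.norm(np.argwhere(m["region"]).mean(0)[::-1]-p)<20]
    print(p,[(round(m["score"],2),int(m["region"].sum()),np.ptp(np.argwhere(m["region"]),axis=0)) for m in ms])
    L.append((c,[m["region"] for m in ms],o["position"],R.from_quat(o["ee_rot"]).as_matrix()))
pickle.dump(L,open(sys.argv[1],"wb"))
E
python3 cap.py a.pkl
python3 -m jog '{"offset":[[0,0,0],[0,0,0],[0,0,0],[0,0,0],[0,0,0],[0,0,0],[0,0,0]],"yaw":[-7,-7,-7,-7,-7,0,0],"jaw":[0.3,0.3,0.3,0.3,0.3,0.3,0.3]}' >/dev/null; python3 cap.py b.pkl
```

```text
t 26.48 p [ 0.4764 -0.2071  0.1802] yaw_y 39.21 tilt 0.01 q [-0.478   0.1677  0.8888  1.8444 -0.14    1.1943  1.14  ] F [-0.6531  0.6086 -0.1775] w 74.5 g 46.575921177864075
[218.4691 161.9498] [(0.85, 441, array([21, 28])), (0.67, 482, array([22, 29]))]
[218.4691 161.9498] [(0.6, 444, array([21, 28])), (0.55, 443, array([21, 28]))]
t 27.37 p [ 0.4765 -0.2072  0.1802] yaw_y 4.42 tilt 0.01 q [-0.5469  0.1829  0.9721  1.8465 -0.1621  1.1957  0.5544] F [ 0.7434  0.9313 -0.1271] w 74.4 g 46.546833515167236
[218.501  161.9712] [(0.62, 569, array([18, 35]))]
[218.501  161.9712] [(0.91, 564, array([18, 34])), (0.85, 591, array([19, 36]))]
```

```bash
cat > fit.py <<'E'
from h import *
import pickle,itertools,sys
from scipy.optimize import minimize
V=[(c,m,p,M) for fn in sys.argv[1:] for c,ms,p,M in pickle.load(open(fn,"rb")) for m in ms]
K=4
def fill(img,pts,val,x0):
    h=cv2.convexHull(np.float32((pts-x0)*K)).round().astype(np.int32);cv2.fillConvexPoly(img,h,val)
def sil(c,p,M,P):
    th,b,n0,z0,f0=P;f=-M[:,1];n=np.cross([0,0,1],f);Z=np.array([0,0,1.])
    u=np.cos(th)*Z-np.sin(th)*n;l=np.cos(th)*n+np.sin(th)*Z   # slide up, label normal
    O=p+n0*n+z0*Z+f0*f-b*u                                       # (n0,z0)=pivot
    x0=np.array([180,130]);im=np.zeros((70*K,80*K),np.uint8)
    for (a,d,t) in((-.038,.038,.028),(-.038,.030,.036)):
        fill(im,proj(c,[O+x*f+y*l+z*u for x in(a,d) for y in(-.004,.004) for z in(0,t)]),255,x0)
    for s in(1,):
        fill(im,proj(c,[p+s*x*f+y*n+z*Z for x in(.0375,.052) for y in(-.011,.011) for z in(.0115,.07)]),0,x0)
    return cv2.resize(im,(80,70),interpolation=cv2.INTER_AREA)/255.
def cost(P,full=False):
    e=[]
    for c,m,p,M in V:
        s=sil(c,p,M,P);g=m[130:200,180:260].astype(float);e.append(1-np.minimum(s,g).sum()/np.maximum(s,g).sum())
    return e if full else np.mean(e)+ (P[2]/.01)**2*.02
for d in range(15,66,5):
    r=min((minimize(lambda q:cost([np.radians(d),.018,*q]),[n,z,0],method="Nelder-Mead",options=dict(xatol=2e-4,fatol=1e-4,initial_simplex=[[n,z,0],[n+.004,z,0],[n,z+.004,0],[n,z,.003]])) for n in(.004,.012) for z in(.012,)),key=lambda r:r.fun)
    print(d,round(r.fun,4),r.x,np.round(cost([np.radians(d),.018,*r.x],True),3))
E
sed -i 's/+ (P\[2\]\/.01)\*\*2\*.02//' fit.py
python3 fit.py a.pkl b.pkl; echo; python3 fit.py b.pkl
```

```text
15 0.0937 [0.0112 0.016  0.0017] [0.109 0.098 0.105 0.116 0.068 0.079 0.081]
20 0.0897 [0.0108 0.0158 0.002 ] [0.098 0.099 0.099 0.109 0.068 0.075 0.08 ]
25 0.0856 [0.01   0.0153 0.0017] [0.097 0.091 0.092 0.1   0.064 0.081 0.076]
30 0.0836 [0.011  0.0156 0.0019] [0.098 0.077 0.09  0.103 0.063 0.08  0.074]
35 0.0804 [0.0101 0.0155 0.0023] [0.094 0.077 0.083 0.097 0.064 0.075 0.075]
40 0.0783 [0.009  0.0154 0.0013] [0.087 0.08  0.08  0.082 0.064 0.077 0.077]
45 0.08 [0.0089 0.0156 0.0018] [0.084 0.091 0.082 0.077 0.07  0.074 0.083]
50 0.0827 [0.0103 0.0155 0.0017] [0.075 0.092 0.085 0.084 0.067 0.086 0.088]
55 0.1026 [0.0102 0.016  0.0021] [0.085 0.125 0.108 0.081 0.098 0.105 0.116]
60 0.1305 [0.0097 0.0151 0.0021] [0.109 0.155 0.133 0.113 0.126 0.132 0.145]
65 0.1722 [0.009  0.0147 0.0024] [0.149 0.196 0.172 0.146 0.173 0.176 0.194]

15 0.0736 [0.003  0.0135 0.0013] [0.064 0.076 0.08 ]
20 0.0718 [0.0033 0.0135 0.0013] [0.064 0.071 0.08 ]
25 0.0708 [0.0026 0.0134 0.0015] [0.063 0.071 0.079]
30 0.0691 [0.0026 0.0134 0.0015] [0.062 0.068 0.077]
35 0.0685 [0.0026 0.0135 0.0015] [0.061 0.068 0.076]
40 0.0681 [0.003  0.0135 0.0016] [0.059 0.071 0.074]
45 0.07 [0.0087 0.015  0.0019] [0.059 0.076 0.075]
50 0.0798 [0.0099 0.0153 0.0023] [0.068 0.084 0.087]
55 0.1032 [0.0087 0.0146 0.0025] [0.092 0.105 0.113]
60 0.1339 [0.009  0.0149 0.0019] [0.125 0.131 0.146]
65 0.1804 [0.0092 0.0142 0.0025] [0.173 0.176 0.193]
```

```bash
python3 -m jog '{"offset":[[-0.0053,0.0196,-0.003],[-0.0053,0.0196,-0.003],[-0.0053,0.0196,-0.003],[-0.0053,0.0196,-0.003],[-0.0053,0.0196,-0.003],[-0.0053,0.0196,-0.003],[-0.0053,0.0196,-0.003],[-0.0053,0.0196,-0.003],[0,0,-0.03],[0,0,-0.03],[0,0,-0.03],[0,0,-0.014],[0,0,0],[0,0,0]],"yaw":[4.35,4.35,4.35,4.35,4.35,4.35,4.35,4.35,0,0,0,0,0,0],"jaw":[0.3,0.3,0.3,0.3,0.3,0.3,0.3,0.3,0.3,0.3,0.3,0.3,0.3,0.3]}'; python3 -c "from h import *;st()"
```

```text
clock: 28.83
position: [0.4337, -0.0509, 0.0523]
ee_rot: [0.431, 0.903, -0.001, -0.0]
ft_force: [1.0, -0.1, 0.1]
grip_width: 0.873
grasp_force: 46.5
t 28.83 p [ 0.4337 -0.0509  0.0523] yaw_y 39.0 tilt 0.09 q [-0.7545  0.1365  0.8171  2.165  -0.1269  0.888   0.8191] F [ 0.9539 -0.1399  0.1405] w 74.2 g 46.520791947841644
```

```bash
python3 -m jog '{"offset":[[0,0,-0.012],[0,0,-0.012],[0,0,-0.007],[0,0,0],[-0.0007,0.0009,-0.001],[-0.0007,0.0008,-0.001],[-0.0007,0.0008,-0.001],[-0.0007,0.0008,-0.001],[0,0,0],[0,0,0]],"yaw":[0,0,0,0,0,0,0,0,0,0],"jaw":[0.3,0.3,0.3,0.3,0.3,0.3,0.3,0.3,0.3,0.3]}'
```

```text
clock: 29.67
position: [0.4342, -0.0491, 0.0195]
ee_rot: [0.431, 0.902, 0.001, 0.003]
ft_force: [1.4, -10.1, 15.2]
grip_width: 0.869
grasp_force: 46.9
```

```bash
python3 -m jog '{"offset":[[-0.0012,0.0004,0],[-0.0012,0.0005,0],[-0.0006,0.0005,0],[0,0,0],[0,0,0]],"yaw":[0,0,0,0,0],"jaw":[0.3,0.3,0.3,0.3,0.3]}'
```

```text
clock: 30.08
position: [0.4323, -0.0475, 0.0196]
ee_rot: [0.431, 0.902, 0.001, 0.004]
ft_force: [8.5, -9.3, 4.3]
grip_width: 0.87
grasp_force: 43.6
```

```bash
python3 -m jog '{"offset":[[0,0,0.005],[0,0,0.015],[0,0,0.03],[0,0,0.03],[0,0,0.03],[0.0048,-0.0162,0.02],[0.0048,-0.0162,0.0037],[0.0048,-0.0162,0.0037],[0.0048,-0.0162,0.0037],[0.0048,-0.0162,0.0037],[0.0048,-0.0162,0.0037],[0.0048,-0.0162,0.0037],[0.0048,-0.0162,0.0037],[0.0048,-0.0162,0.0037],[0.0048,-0.0162,0.0037],[0,0,0],[0,0,0]],"yaw":[0,0,0,0,0,0,0,0,0,0,0,0,0,0,0,0,0],"jaw":[0.3,0.3,0.3,0.3,0.3,0.3,0.3,0.3,0.3,0.3,0.3,0.3,0.3,0.3,0.3,0.3,0.3]}' 40 >/dev/null;python3 t.py v6; python3 cap.py c.pkl; python3 fit.py c.pkl
```

```text
t 31.5 p [ 0.4761 -0.2086  0.1811] yaw_y 38.87 tilt 0.03 q [-0.5784  0.1911  1.014   1.8464 -0.1737  1.198   1.1696] F [-0.0008  0.7032 -0.6904] w 74.2 g 47.23777860403061
s 0.93 along f,n,z: 0.0017062072836188818 0.025273064319691906 0.0025294041601573725 n 0.87 along f,n,z: 0.041459664958914455 0.002088530620294755 0.021829404160157356 tilt 50.224259857111186 f 0.039753457675295575
s 0.89 along f,n,z: 0.0014788742814201403 0.018777040943339946 0.0043294041601573685 n 0.58 along f,n,z: 0.035229777893062066 0.002486660180519876 0.022029404160157362 tilt 42.62524051068147 f 0.03375090361164193
s 0.71 along f,n,z: 0.0008378497360589625 0.022761898222119773 0.0019294041601573553 n 0.87 along f,n,z: 0.03773375661192031 -0.0003026211920750224 0.01952940416015736 tilt 52.65358682120045 f 0.036895906875861355
t 31.95 p [ 0.4762 -0.2074  0.1806] yaw_y 39.03 tilt 0.03 q [-0.5796  0.1912  1.0134  1.8474 -0.1745  1.1975  1.1708] F [ 0.2601 -0.1477 -0.0985] w 73.9 g 47.23756939172745
[218.3893 161.8524] [(0.94, 472, array([21, 29])), (0.65, 459, array([21, 28]))]
[218.3893 161.8524] [(0.83, 475, array([21, 31])), (0.72, 418, array([19, 28]))]
15 0.1106 [ 0.007   0.0143 -0.0019] [0.095 0.098 0.109 0.141]
20 0.104 [ 0.0089  0.0153 -0.0007] [0.087 0.095 0.102 0.132]
25 0.0984 [ 0.0062  0.0137 -0.0028] [0.087 0.084 0.093 0.129]
30 0.0923 [ 0.0069  0.0142 -0.002 ] [0.078 0.077 0.088 0.127]
35 0.088 [ 0.0059  0.0139 -0.0027] [0.074 0.071 0.082 0.125]
40 0.0842 [0.0094 0.0152 0.0006] [0.074 0.071 0.075 0.116]
45 0.0825 [ 0.0062  0.0141 -0.0019] [0.081 0.073 0.075 0.101]
50 0.0859 [0.0087 0.0148 0.0007] [0.09  0.079 0.078 0.097]
55 0.0987 [0.0089 0.0152 0.0009] [0.106 0.106 0.098 0.085]
60 0.1217 [0.0088 0.0149 0.0011] [0.137 0.134 0.125 0.091]
65 0.1634 [0.0086 0.0147 0.0008] [0.182 0.177 0.172 0.122]
```

```bash
python3 -m jog '{"offset":[[0.004,-0.003,0.004],[0,0,0],[0,0,0],[0,0,0],[0,0,0],[0,0,0],[0,0,0],[0,0,0],[0,0,0],[0,0,0],[0,0,0],[0,0,0],[0,0,0]],"yaw":[6.4,6.4,6.4,6.4,6.4,6.4,6.4,6.2,0,0,0,0,0],"jaw":[0.3,0.3,0.3,0.3,0.3,0.3,0.3,0.3,0.3,0.3,0.3,0.3,0.3]}'; python3 t.py v7
python3 - <<'E'
from h import *
for n in("side","top"):
    c=manip.camera(n)
    for t in("handle_bar","cover","spare_slide","vial"):
        print(n,t,[(np.array(r["at"]),round(r["score"],2)) for r in manip.tip_of(c,t)[:1]])
E
```

```text
clock: 33.33
position: [0.4802, -0.2108, 0.1845]
ee_rot: [0.001, 1.0, -0.0, -0.0]
ft_force: [0.5, 0.0, 0.8]
grip_width: 0.869
grasp_force: 47.2
t 33.33 p [ 0.4802 -0.2108  0.1845] yaw_y 89.9 tilt 0.01 q [-0.4602  0.1771  0.8791  1.8267 -0.1458  1.205   2.0328] F [0.459  0.0147 0.8059] w 73.9 g 47.221806049346924
s 0.62 along f,n,z: 0.0027140329714629386 0.018966413563066338 0.0021876417500200085 n 0.38 along f,n,z: 0.0371483591188781 -0.0010747236994105454 0.02408764175002001 tilt 42.46226875021091 f 0.034434326147415165
s 0.43 along f,n,z: 0.0035095850954475847 0.021567777977757933 0.0021876417500200085 n 0.51 along f,n,z: 0.037846476796423695 2.6471881900191662e-05 0.02258764175002001 tilt 46.55874709020056 f 0.03433689170097611
s 0.47 along f,n,z: 0.002312665339237439 0.019765728284438164 0.004987641750020005 n 0.56 along f,n,z: 0.03804596342245873 0.0003268134974534498 0.025987641750019996 tilt 42.78927788449986 f 0.035733298083221295
side handle_bar [(array([ 0.4941, -0.393 ,  0.18  ]), 0.97)]
side cover [(array([ 0.492 , -0.3955,  0.0628]), 0.78)]
side spare_slide [(array([ 0.4752, -0.0997,  0.0072]), 0.53)]
side vial [(array([0.4943, 0.0325, 0.0033]), 0.74)]
top handle_bar [(array([ 0.4904, -0.3922,  0.1776]), 0.91)]
top cover [(array([ 0.4921, -0.3969,  0.0618]), 0.94)]
top spare_slide []
top vial [(array([ 0.4909,  0.0347, -0.0006]), 0.73)]
```

All in place; tilt about 45°, and the arm is still.

```bash
python3 -c "from workcell import manip;print(manip.hand_in())"
```

```text
the job is handed in; nothing more can be done
None
```

I handed the job in at about 34 s: the cover hangs on the hook by its handle, and the arm holds the notched slide still left of the stand, about 20 cm up, frosted end to the right, label face up at about 45° (estimates 42–49°); the spare slide and vial read as unmoved.

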